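# Fold up a parts tray and hold a spring clip open over its edge

## Task

Fold up the left, right and back flaps of the cardboard parts tray until all three stand upright. Then squeeze the tails of the orange spring clip to take it off its grey holder, and carry it to the tray so that its open jaws gape around the middle of the back flap's top edge (the flap with the white label), one jaw on either side and neither touching the card. Finish while still holding the clip squeezed open there, with the flaps still up, and leave the thermostat, analyser and pliers where they lie.

Things in the scene. Friction and masses are not known exactly. Their poses are not given: they have to be found in the camera images.
- tray: Cardboard parts tray, fixed. Floor 120 mm (x) by 140 mm (y), 5 mm thick, with a fixed front wall 60 mm tall and three hinged flaps. Origin under the centre of the floor, on the work surface; x points from the front wall to the back flap, y to the left flap, z up. All flaps are 5 mm thick and 60 mm from crease to free edge; creases lie 2.5 mm above the work surface.
- left_flap (a joint): Angle of the left flap (116 mm wide, crease at tray y = +70 mm): 0 flat outwards, 1.57 rad upright, stop at 1.59. Starts part raised (0.3 to 0.7). The stiff crease (0.07 N m) keeps the flap where it is left; push its free edge up and inwards from outside, following the arc, to raise it.
- right_flap (a joint): Angle of the right flap (116 mm wide, crease at tray y = -70 mm), likewise.
- back_flap (a joint): Angle of the back flap (136 mm wide, crease at tray x = +60 mm), likewise. It bears a white label 50 mm wide at the middle of its free edge.
- left_edge (a point): Middle of the free edge of the left flap, at mid thickness.
- right_edge (a point): Middle of the free edge of the right flap, at mid thickness.
- back_edge (a point): Middle of the free edge of the back flap, at mid thickness. Its axes turn with the flap: x from crease to free edge (up when upright), y along the edge, z across the card (towards the inside of the tray when upright). Upright, the edge is 62.5 mm above the work surface.
- holder: Clip holder, fixed: grey base 70 x 100 x 14 mm with an upright steel strip 6 mm thick (x), 80 mm long (y), its top 60 mm above the work surface. Origin under its centre; x is across the strip.
- clip: Orange and black spring clip, 90 mm tall, 22 mm wide (y), about 65 g, clamped upright on the holder's strip, jaws down, orange tails up. Origin on its pivot, 82 mm above the work surface at the start; z up to the tails, x the way the jaws open and the tails are squeezed. Jaw tips 42 mm below the pivot; an edge can go up to 34 mm between them. This body is the +x half.
- clip_jaw (a joint): How far the clip is open (rad): 0 as it grips the strip, 0.6 fully open at its stop, jaws then about 28 mm apart. The tails' flat outer faces slope apart up to 48 mm above the pivot, 50 mm across there (about 21 mm fully squeezed). Squeezing takes about 5 to 11 N; more only presses on the stop. Let go, it springs shut.
- jaw_a (a point): Lower inner corner, mid width, of the jaw pad on the clip's +x side.
- jaw_b (a point): Lower inner corner, mid width, of the jaw pad on the clip's -x side.
- thermostat: White room thermostat, 85 x 85 x 30 mm, loose. Origin under its centre. To be left alone.
- analyser: Black and orange flue gas analyser, 175 x 70 x 35 mm, loose. Origin under its centre. To be left alone.
- pliers: Pliers with red handles, 175 mm long, 12 mm thick, loose. Origin near their rivet, on the work surface, jaws to +x. To be left alone.
Mind the look-alikes: they are no part of the job. There is more than one size of the clip; the job needs the largest.

How it is judged:
On the way, in this order (a step that is already met when the one before it is completed fails the run):
1. the left, right and back flaps all stand upright (above 1.40 rad) (value of joint each of left_flap, right_flap, back_flap above 1.4 rad), for 0.2 s.
2. the clip is squeezed open (above 0.35 rad) and lifted off its holder (pivot above 0.10 m) (value of joint clip_jaw above 0.35 rad and height (world z) of clip above 0.1 m), for 0.1 s.
At the end, for the whole second after the job is handed in: All three flaps above 1.40 rad; the gripper holds the clip open above 0.35 rad and still; one jaw tip on each side of the back flap, both 6 to 36 mm below its top edge and within 40 mm of its middle; the clip does not touch the tray (under 0.5 N) (all of step 1 and value of joint clip_jaw above 0.35 rad and ((z of jaw_a in the frame of back_edge above 0.004 m and z of jaw_b in the frame of back_edge below -0.004 m) or (z of jaw_b in the frame of back_edge above 0.004 m and z of jaw_a in the frame of back_edge below -0.004 m)) and x of jaw_a in the frame of back_edge between -0.036 and -0.006 m and x of jaw_b in the frame of back_edge between -0.036 and -0.006 m and y of jaw_a in the frame of back_edge between -0.04 and 0.04 m and y of jaw_b in the frame of back_edge between -0.04 and 0.04 m and contact force between the fingers and clip above 3 N and contact force between clip and tray below 0.5 N and linear speed of clip below 0.03 m/s); the arm keeps its last pose, push and grip.
It fails at once if the thermostat is disturbed (moved more than 20 mm) (distance of thermostat from where it was at the start of the episode above 0.02 m).
It fails at once if the analyser is disturbed (moved more than 20 mm) (distance of analyser from where it was at the start of the episode above 0.02 m).
It fails at once if the pliers is disturbed (moved more than 20 mm) (distance of pliers from where it was at the start of the episode above 0.02 m).
It also fails if it takes over 67 s, if anything falls off the work surface, if the arm or the gripper's body presses on something with over 40 N, if the wrist force passes 120 N, or if a joint passes its speed limit or range.

## Robot

A 6-joint arm with a two-finger parallel gripper is mounted at the origin on the work surface. World frame = base frame: x ahead of the robot, y to its left, z up, the work surface at z = 0. Lengths are in m, angles in rad, forces in N, time in s.
With the tool pointing down it reaches from about 0.375 to 0.975 m from the base axis. Payload 3.8 kg.
Tool frame: the origin (TCP) lies midway between the tips of the shut fingers; the grasp point (between the pads) lies 19 mm behind it; z points along the fingers, y is the line along which they close (so a half turn about z gives the same grasp; the last joint's range is limited). The gripper opens to 85 mm and grips with 20 to 120 N. Pads are 22 mm wide; open, the fingers measure 114 mm over their backs; the gripper's body (76 mm by 85 mm) begins 54 mm behind the grasp point. The pads swing forward as they close: fully open they stand 13 mm farther back than shut.
Start: joints at [-1.251, 0.264, 1.604, -0, 1.274, -0.037], TCP at [0.236, -0.632, 0.231] pointing down, gripper open.
Joint ranges: [-2.63, 2.63], [-0.94, 2.18], [0.31, 2.57], [-1.31, 4.45], [0, 2.66], [-2.55, 2.55]. Speed limits (rad/s): [2.57, 2.57, 3.14, 3.14, 3.14, 3.14].

## Interface

Orientations are given as a rotation vector (axis times angle).
In Python, from workcell import bot, read_camera, camera_info, ticket gives the robot as it stands.
- The arm moves only by the tool servo_tool, never from a script. Its argument "targets" is a list of rows, each an object of numbers: "hand": the closure, from -1 (fully open) to 1 (shut); "x", "y", "z": the shift along the tool's x, y, z as a fraction of full scale; "roll": the turn about the tool's z as a fraction of full scale. In form: [{"hand": .., "x": .., "y": .., "z": .., "roll": ..}, ...]. A call has 1 to 10 rows; each row is the pose to reach, as a shift and turn from the pose commanded when the call began, along the tool's axes at that moment, turning the shorter way round; what a row does not reach only later rows make up. Full scale, the value 1, is 50 cm for a shift and 180 degrees for a turn. A row lasts 1/12 s, in which the tool goes at most 41.7 mm and 7.16 degrees, less where a joint would pass 70% of its speed; a pose out of reach is approached as far as the arm can. A call with a number of a shift or a turn outside -1 to 1 is refused whole. A call with a gripper value outside its range is refused whole. The fingers move at their own pace and stop on an object; "grip_force" is the grip in N (left out, the last holds). Time passes only in rows, so rows that repeat a pose let the fingers close. It gives the time, the measured TCP pose, the force, the opening and the grip force at its end, in the units of the state.
- bot.read_state(): the state, without advancing time (a new reading comes with each control period).
- read_camera(name): name is "side" or "top" or "wrist"; returns the picture (384x512x3 uint8, red, green, blue); there is no depth.
- camera_info(name): a dict with "fx", "fy", "cx", "cy" (pixels), "eye" and "orientation" of the camera in the world; the wrist camera has in their place "T_tool_cam" (4x4, takes a point from camera to tool coordinates, whose origin is the TCP and whose axes are the flange's). Camera axes: x right, y down, z forward; pixel columns grow to the right and rows downward; lengths in m; the calibration is good to about 2 mm. A picture is of the moment at which its call begins: read the wrist's pose just before it. camera_info takes no time and is no camera call.
- ticket.finish_job(): hands the job in; it is judged then, once.
The state is a dict: "time": time; "q": joint angles; "joint_vel": joint speeds; "joint_torque": joint torques, N m; "tool_pos": TCP position; "tcp_rot": TCP orientation; "wrist_force": force on the tool from outside, world axes, zero at the start; "torque": the same for the moment, N m; "width": opening from 0.0 (shut) to 1.0 (fully open); "grip_force": force on a finger pad.
Only numpy, scipy, OpenCV 4.12 (cv2) and the standard library are available. Lean on these libraries where they do the work, as an engineer would, in place of code of your own. Each camera call takes 0.05 s, during which the arm holds its last target. There are 200 camera calls.

## Working session

There is one attempt and no reset: what is moved stays moved. The work goes in short steps, Python scripts to look and compute and a tool call to move; the robot and the scene stay as the last step left them, time stands still between calls to the robot, and variables do not carry over. Pictures are saved under pics/ and viewed, at most 10 in all, crops included, and the job is handed in when it is done.

Besides the shell and the picture viewer there is one more tool, called after "Emit:" by a JSON object that holds its "method" and its "body". servo_tool: Moves the arm, as the interface text tells. Its arguments: {"type":"object","properties":{"targets":{"type":"array"},"grip_force":{"type":"number"}},"required":["targets"]}

```bash
ls; mkdir -p pics; python3 - <<'E'
from workcell import bot, read_camera, camera_info
import cv2,numpy as np
for n in ("side","top"):
    im=read_camera(n); cv2.imwrite(f"pics/{n}0.png",im[:,:,::-1]); print(n,camera_info(n))
print(camera_info("wrist"))
s=bot.read_state();print(s)
E
```

```text
pics
side {'fx': 406.043500451113, 'fy': 406.043500451113, 'cx': 256.29433337444334, 'cy': 193.35236117768915, 'eye': array([0.08262163, 0.6171842 , 0.73088122]), 'orientation': array([-0.878298  ,  2.47309212, -1.17805096])}
top {'fx': 378.28856098224907, 'fy': 378.28856098224907, 'cx': 247.56722783212254, 'cy': 195.17066019264038, 'eye': array([0.34538919, 0.00427617, 1.03326584]), 'orientation': array([-2.04521517,  2.18154973, -0.22383085])}
{'fx': 291.7675087076466, 'fy': 291.7675087076466, 'cx': 253.64304031613204, 'cy': 197.20634726089702, 'T_tool_cam': array([[ 8.71695923e-04, -9.56013668e-01, -2.93320827e-01,
         7.49172823e-02],
       [ 9.99999532e-01,  9.56516174e-04, -1.45734693e-04,
         6.85451010e-04],
       [ 4.19890473e-04, -2.93320562e-01,  9.56014054e-01,
        -1.42510705e-01],
       [ 0.00000000e+00,  0.00000000e+00,  0.00000000e+00,
         1.00000000e+00]])}
{'time': 0.1, 'q': array([-1.25092721e+00,  2.64683871e-01,  1.60528633e+00,  6.66658590e-06,
        1.27374107e+00, -3.69374815e-02]), 'joint_vel': array([ 0.00080824, -0.00094082, -0.00214202,  0.00120346,  0.00077051,
       -0.00075646]), 'joint_torque': array([ 6.03991266e-04, -5.16707110e+01, -3.68589914e+01, -6.77760568e-05,
        6.30301874e-03,  1.64178380e-05]), 'tool_pos': array([ 0.23552341, -0.63183177,  0.23005607]), 'tcp_rot': array([-3.08966569e+00, -5.57126730e-01,  4.59001117e-04]), 'wrist_force': array([-0.83820047, -0.0628231 ,  0.30044157]), 'torque': array([ 0.01285533, -0.03500341, -0.00855978]), 'grip_force': 0.0, 'width': 1.0003884999179204}
```

View pics/top0.png

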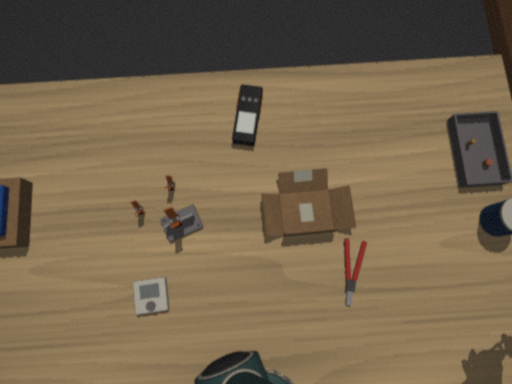

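View pics/side0.png

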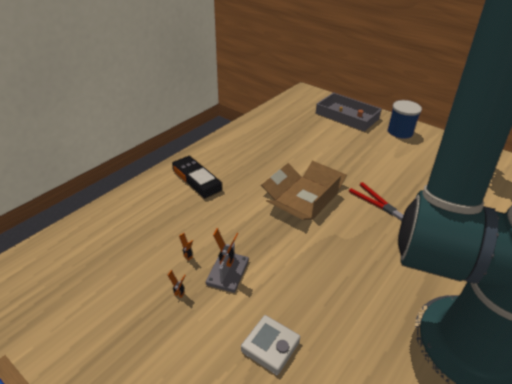

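The top view shows the tray at about (306,212), its labelled back flap at (303,178), the holder with a clip at (180,222), the thermostat at (150,297), the analyser at (247,115) and the pliers at (350,275).

Clip candidates in the top view are (173,217) on the grey holder, (170,184) standing small, and (138,208) standing small. I choose (173,217), the largest and the one on the holder, and check it in a close crop.

```bash
python3 - <<'E'
import cv2,numpy as np
t=cv2.imread("pics/top0.png");s=cv2.imread("pics/side0.png")
def c(im,x,y,w,h): 
    a=cv2.resize(im[y:y+h,x:x+w],(400,300),interpolation=cv2.INTER_CUBIC); return np.clip(a*1.6,0,255).astype(np.uint8)
m=np.vstack([np.hstack([c(t,245,155,120,90),c(t,120,165,100,75)]),np.hstack([c(s,250,145,120,90),c(s,160,215,120,90)])])
cv2.imwrite("pics/m0.png",m)
E
```

```text
(no output)
```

View pics/m0.png

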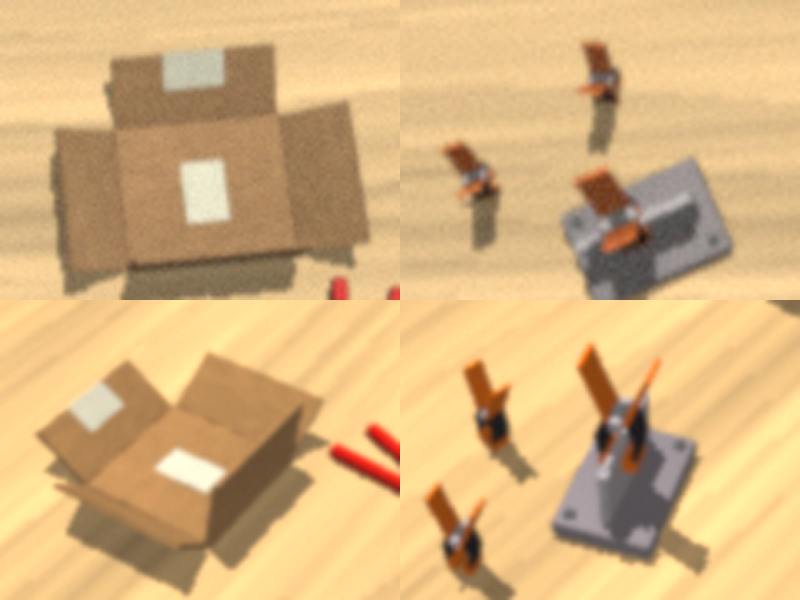

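The crop confirms the clip on the grey holder is the largest, with its tails squeezed across the strip. Next I fit the tray and holder poses from both views.

```bash
cat > h.py <<'E'
import numpy as np
from scipy.spatial.transform import Rotation as R
from scipy.optimize import least_squares
from workcell import camera_info
CI={n:camera_info(n) for n in("top","side")}
def proj(n,P):
    c=CI[n]; p=R.from_rotvec(c["orientation"]).inv().apply(np.atleast_2d(P)-c["eye"])
    return np.c_[c["fx"]*p[:,0]/p[:,2]+c["cx"],c["fy"]*p[:,1]/p[:,2]+c["cy"]]
def ray(n,u,v,z):
    c=CI[n]; d=R.from_rotvec(c["orientation"]).apply([(u-c["cx"])/c["fx"],(v-c["cy"])/c["fy"],1])
    return c["eye"]+d*(z-c["eye"][2])/d[2]
def fit(f,obs,x0):
    # f(x)->dict name->3D ; obs list (cam,name,u,v)
    def r(x):
        P=f(x); return np.concatenate([proj(c,P[k])[0]-[u,v] for c,k,u,v in obs])
    s=least_squares(r,x0,loss="soft_l1",f_scale=1.0); return s.x,r(s.x).reshape(-1,2)
def place(x,y,yaw,P):
    c,s=np.cos(yaw),np.sin(yaw); return np.array([x+c*P[0]-s*P[1],y+s*P[0]+c*P[1],P[2]])
E
python3 - <<'E'
from h import *
np.set_printoptions(precision=4,suppress=True)
def flap(ax,ang,w,off):   # returns local point, radial/along
    r=np.array([np.cos(ang),np.sin(ang)]);n=np.array([-np.sin(ang),np.cos(ang)])
    q=.06*r+n*off; return q[0],q[1]+.0025
def tray(p):
    x,y,yaw,al,ar,ab=p; P={}
    r,z=flap(0,ab,0,.0025)
    for k,s in(("L",1),("R",-1)): P["b"+k]=place(x,y,yaw,(.06+r,s*.068,z)); P["c"+k]=place(x,y,yaw,(.06,s*.07,.005)); P["f"+k]=place(x,y,yaw,(-.06,s*.07,.06)); P["g"+k]=place(x,y,yaw,(-.0625,s*.07,0))
    r,z=flap(0,al,0,.0025)
    for k,s in(("B",1),("F",-1)): P["l"+k]=place(x,y,yaw,(s*.058,.07+r,z))
    r,z=flap(0,ar,0,.0025)
    for k,s in(("B",1),("F",-1)): P["r"+k]=place(x,y,yaw,(s*.058,-.07-r,z))
    return P
T=lambda k,u,v:("top",k,245+u*.3,155+v*.3)
S=lambda k,u,v:("side",k,250+u*.3,145+(v-300)*.3)
obs=[T("bL",112,60),T("bR",274,45),T("cL",117,128),T("cR",280,113),T("fL",130,265),T("fR",300,248),T("lB",55,130),T("lF",68,268),T("rB",347,101),T("rF",369,240),
S("bL",38,435),S("bR",127,362),S("lB",58,485),S("lF",180,548),S("rB",208,354),S("rF",322,402),S("fL",209,492),S("fR",300,405),S("gL",210,545)]
g=ray("top",306,212,0); print(g)
x,r=fit(tray,obs,[g[0],g[1],-.1,.5,.5,.5]); print("tray",x)
for o,e in zip(obs,r): print(o[0],o[1],e.round(1),end="; ")
# holder
def hold(p):
    x,y,yaw=p[:3];P={}
    for i,(a,b) in enumerate([(1,1),(1,-1),(-1,1),(-1,-1)]): P["h%d"%i]=place(x,y,yaw,(a*.035,b*.05,.014))
    P["sL"]=place(x,y,yaw,(0,.04,.06));P["sR"]=place(x,y,yaw,(0,-.04,.06));P["piv"]=place(x,y,yaw,(0,p[3],.082))
    for n,s in(("tp",1),("tm",-1)): P[n]=place(x,y,yaw,(s*.024,p[3],.130))
    return P
T=lambda k,u,v:("top",k,120+(u-400)*.25,165+v*.25)
S=lambda k,u,v:("side",k,160+(u-400)*.3,215+(v-300)*.3)
obs=[T("h0",564,213),T("h1",692,157),T("h3",732,247),T("sL",580,246),T("sR",688,196),T("tp",596,178),
S("h1",693,440),S("h3",652,556),S("h2",556,527),S("tp",588,348),S("tm",657,362)]
g=ray("top",180,222,0);print(g)
x,r=fit(hold,obs,[g[0],g[1],.4,0.]);print("hold",x, hold(x)["piv"])
for o,e in zip(obs,r): print(o[0],o[1],e.round(1),end="; ")
for nm,u,v in(("therm",150,297),("anal",247,115),("pli",350,270),("plh",347,240)):print(nm,ray("top",u,v,.01))
E
```

```text
[ 0.5038 -0.1654  0.    ]
tray [ 0.5028 -0.1639  0.0265  0.5901  0.5001  0.4737]
top bL [-1.1 -0.6]; top bR [-0.4 -0.5]; top cL [-2.  -0.3]; top cR [-0.9 -0.2]; top fL [ 0.7 -0.4]; top fR [ 3.7 -0.3]; top lB [-0.3 -1.1]; top lF [0.1 0.4]; top rB [0.1 0.1]; top rF [-0.2  0.8]; side bL [-0.4 -0.6]; side bR [-0.  -0.8]; side lB [-1.2 -0.1]; side lF [-0.2 -0.3]; side rB [ 0.6 -0.2]; side rF [ 1.1 -0.2]; side fL [2.6 0.2]; side fR [1.3 0.3]; side gL [0.6 2. ]; [0.4985 0.1831 0.    ]
hold [ 0.4948  0.1782  0.3313 -0.0004] [0.495  0.1778 0.082 ]
top h0 [-1.8 -0.5]; top h1 [ 0.5 -0.4]; top h3 [-0.2  0.5]; top sL [-1.7 -0.5]; top sR [0.2 0.3]; top tp [ 0.2 -2.6]; side h1 [-25.3  -7.5]; side h3 [ 14.7 -34.4]; side h2 [27.4  7.3]; side tp [-0.1  0.1]; side tm [0.6 1.7]; therm [0.3044 0.2652 0.01  ]
anal [ 0.7962 -0.0207  0.01  ]
pli [ 0.3397 -0.2652  0.01  ]
plh [ 0.4191 -0.2666  0.01  ]
```

```bash
cat >> h.py <<'E'
from workcell import bot
TR=(.5028,-.1639,.0265)
def go(P,ang=None,s=None):
    """fractions x,y,z,roll from the current pose to world P, tool x at world angle ang"""
    s=s or bot.read_state(); M=R.from_rotvec(s["tcp_rot"]).as_matrix()
    d=M.T@(np.array(P)-s["tool_pos"])/.5
    a=np.arctan2(M[1,0],M[0,0]); r=0 if ang is None else -((ang-a+np.pi)%(2*np.pi)-np.pi)/np.pi
    return np.r_[d,r].round(4)
def push(side,a,tip=.010,half=None):
    h=half or (.0145 if side=="b" else .011)
    d=.06*np.cos(a)+.0025*np.sin(a)+h; z=.0025+.06*np.sin(a)-.0025*np.cos(a)-tip
    q={"l":(0,.07+d,z),"r":(0,-.07-d,z),"b":(.06+d,0,z)}[side]
    return place(*TR,q)
TA=np.pi/2+TR[2]
E
python3 - <<'E'
from h import *
np.set_printoptions(precision=4,suppress=True)
def hold(p):
    x,y,yaw=p[:3];P={}
    for i,(a,b) in enumerate([(1,1),(1,-1),(-1,1),(-1,-1)]): P["h%d"%i]=place(x,y,yaw,(a*.035,b*.05,.014))
    P["sL"]=place(x,y,yaw,(0,.04,.06));P["sR"]=place(x,y,yaw,(0,-.04,.06))
    for n,s in(("tp",1),("tm",-1)): P[n]=place(x,y,yaw,(s*.024,p[3],.130))
    return P
T=lambda k,u,v:("top",k,120+(u-400)*.25,165+v*.25)
S=lambda k,u,v:("side",k,160+(u-400)*.3,215+(v-300)*.3)
obs=[T("h0",564,213),T("h1",692,157),T("h3",732,247),T("sL",580,246),T("sR",688,196),T("tp",596,178),
S("h3",693,440),S("h2",652,556),S("h0",556,527),S("tp",588,348),S("tm",657,362)]
x,r=fit(hold,obs,[.49,.18,.4,0.]);print("hold",x,place(*x[:3],(0,x[3],.082)))
for o,e in zip(obs,r): print(o[0],o[1],e.round(1),end="; ")
p=push("r",.3);print(p, push("r",.45))
print(go((p[0],p[1]-.012,.10),TA))
E
```

```text
hold [ 0.4941  0.1779  0.3744 -0.0009] [0.4944 0.1771 0.082 ]
top h0 [-1.9  0.7]; top h1 [-0.2 -0.7]; top h3 [ 0.1 -0.1]; top sL [-1.3  0.4]; top sR [ 0.1 -0.1]; top tp [ 0.1 -2.2]; side h3 [ 2.1 -0.2]; side h2 [ 0.2 -1.6]; side h0 [-1.2 -1. ]; side tp [0.2 0.3]; side tm [1.2 1.3]; [ 0.5065 -0.3029  0.0078] [ 0.5064 -0.3     0.0163]
[ 0.7292 -0.4041  0.261  -0.3949]
```

Emit:
{"method": "servo_tool", "body": {"targets": [{"hand":1,"x":0.73,"y":-0.405,"z":0.26,"roll":-0.395},{"hand":1,"x":0.73,"y":-0.405,"z":0.26,"roll":-0.395},{"hand":1,"x":0.73,"y":-0.405,"z":0.26,"roll":-0.395},{"hand":1,"x":0.73,"y":-0.405,"z":0.26,"roll":-0.395},{"hand":1,"x":0.73,"y":-0.405,"z":0.26,"roll":-0.395},{"hand":1,"x":0.73,"y":-0.405,"z":0.26,"roll":-0.395},{"hand":1,"x":0.73,"y":-0.405,"z":0.26,"roll":-0.395},{"hand":1,"x":0.73,"y":-0.405,"z":0.26,"roll":-0.395},{"hand":1,"x":0.73,"y":-0.405,"z":0.26,"roll":-0.395},{"hand":1,"x":0.73,"y":-0.405,"z":0.26,"roll":-0.395}]}}

```text
time: 0.93
tool_pos: [0.4949, -0.3282, 0.1065]
tcp_rot: [-2.184, -2.257, 0.0]
wrist_force: [0.1, -0.6, 0.5]
width: -0.004
grip_force: 0.0
```

Emit:
{"method": "servo_tool", "body": {"targets": [{"hand":1,"x":0,"y":0,"z":0,"roll":0},{"hand":1,"x":0,"y":0,"z":0,"roll":0},{"hand":1,"x":0,"y":0,"z":0,"roll":0},{"hand":1,"x":0,"y":0,"z":0,"roll":0}]}}

```text
time: 1.27
tool_pos: [0.4939, -0.3312, 0.1078]
tcp_rot: [2.193, 2.249, -0.001]
wrist_force: [0.6, -0.3, 0.5]
width: -0.001
grip_force: 0.0
```

```bash
python3 - <<'E'
from h import *
from workcell import read_camera
import cv2
s=bot.read_state();print(s["time"],s["tool_pos"],s["width"],s["wrist_force"],s["q"])
M=R.from_rotvec(s["tcp_rot"]).as_matrix();print(M.round(3))
p=push("r",.3);print(go((p[0],p[1]-.012,.10),TA))
for a in (.3,.45,.6,.75,.9,1.05,1.2,1.35,1.5,1.6): print(a,go(push("r",a),TA)) 
im=read_camera("wrist");cv2.imwrite("pics/w1.png",im[:,:,::-1])
E
```

```text
1.2667 [ 0.49391135 -0.33121079  0.10777667] -0.0013424485626881322 [ 0.63674192 -0.33127025  0.45676019] [-6.32332433e-01  2.19214544e-01  1.89936630e+00 -5.26488969e-04
  1.02242763e+00 -6.57336755e-01]
[[-0.025  1.     0.   ]
 [ 1.     0.025 -0.001]
 [-0.001  0.    -1.   ]]
[ 0.032   0.026   0.0155 -0.0004]
0.3 [ 0.0561  0.0265  0.1998 -0.0004]
0.45 [ 0.062   0.0265  0.1828 -0.0004]
0.6 [ 0.0703  0.0265  0.1669 -0.0004]
0.75 [ 0.081   0.0265  0.1524 -0.0004]
0.9 [ 0.0937  0.0265  0.1396 -0.0004]
1.05 [ 0.1081  0.0265  0.1289 -0.0004]
1.2 [ 0.124   0.0265  0.1204 -0.0004]
1.35 [ 0.141   0.0264  0.1145 -0.0004]
1.5 [ 0.1587  0.0264  0.1111 -0.0004]
1.6 [ 0.1707  0.0264  0.1103 -0.0004]
```

View pics/w1.png

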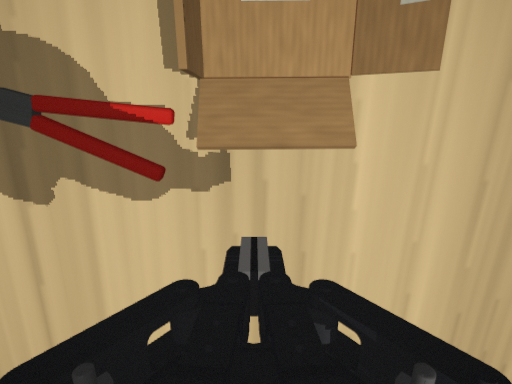

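The wrist view shows the right flap's free edge at (197–355,148), its crease at (197–352,77), the pliers' handles at left (175,115), and the fingertips at (254,240). I cross-check the tray pose from it.

```bash
cat >> h.py <<'E'
W=camera_info("wrist")
def wray(u,v,z,s=None):
    s=s or bot.read_state(); M=R.from_rotvec(s["tcp_rot"]).as_matrix(); T=W["T_tool_cam"]
    e=s["tool_pos"]+M@T[:3,3]; d=M@T[:3,:3]@np.array([(u-W["cx"])/W["fx"],(v-W["cy"])/W["fy"],1])
    return e+d*(z-e[2])/d[2]
def loc(P): 
    c,s=np.cos(TR[2]),np.sin(TR[2]); d=np.array(P)-[TR[0],TR[1],0]; return np.array([c*d[0]+s*d[1],-s*d[0]+c*d[1],d[2]])
E
python3 - <<'E'
from h import *
for u,v,z in((197,77,.005),(352,76,.005),(197,148,.033),(355,148,.033),(197,148,.025),(355,148,.025),(197,148,.04),(355,148,.04),(254,237,.108)): print(u,v,z,loc(wray(u,v,z)).round(4),wray(u,v,z).round(4))
E
```

```text
197 77 0.005 [-0.0572 -0.0702  0.005 ] [ 0.4475 -0.2356  0.005 ]
352 76 0.005 [ 0.0638 -0.0696  0.005 ] [ 0.5684 -0.2317  0.005 ]
197 148 0.033 [-0.0549 -0.1216  0.033 ] [ 0.4511 -0.287   0.033 ]
355 148 0.033 [ 0.0621 -0.1218  0.033 ] [ 0.5681 -0.284   0.033 ]
197 148 0.025 [-0.0565 -0.1227  0.025 ] [ 0.4496 -0.288   0.025 ]
355 148 0.025 [ 0.0649 -0.1228  0.025 ] [ 0.5709 -0.2849  0.025 ]
197 148 0.04 [-0.0536 -0.1207  0.04  ] [ 0.4524 -0.286   0.04  ]
355 148 0.04 [ 0.0597 -0.1208  0.04  ] [ 0.5657 -0.2831  0.04  ]
254 237 0.108 [-0.0128 -0.159   0.108 ] [ 0.4942 -0.3232  0.108 ]
```

Emit:
{"method": "servo_tool", "body": {"targets": [{"hand":1,"x":0.04,"y":0.032,"z":0.08,"roll":0},{"hand":1,"x":0.04,"y":0.032,"z":0.15,"roll":0},{"hand":1,"x":0.045,"y":0.032,"z":0.195,"roll":0},{"hand":1,"x":0.056,"y":0.032,"z":0.195,"roll":0},{"hand":1,"x":0.062,"y":0.032,"z":0.183,"roll":0},{"hand":1,"x":0.07,"y":0.032,"z":0.167,"roll":0},{"hand":1,"x":0.081,"y":0.032,"z":0.152,"roll":0},{"hand":1,"x":0.094,"y":0.032,"z":0.139,"roll":0},{"hand":1,"x":0.108,"y":0.032,"z":0.128,"roll":0},{"hand":1,"x":0.124,"y":0.032,"z":0.12,"roll":0}]}}

```text
time: 2.15
tool_pos: [0.5106, -0.2687, 0.0509]
tcp_rot: [2.188, 2.247, 0.002]
wrist_force: [0.4, -1.9, 1.9]
width: -0.001
grip_force: 1.1
```

```bash
sed -i 's/TR=(.5028/TR=(.506/' h.py; python3 - <<'E'
from h import *
s=bot.read_state();print(s["tool_pos"],s["wrist_force"],loc(s["tool_pos"]))
for a in (1.2,1.35,1.5,1.6): print(a,go(push("r",a),TA)) 
E
```

```text
[ 0.51059455 -0.26870139  0.05085096] [ 0.36267855 -1.87775416  1.8505706 ] [ 0.00181602 -0.10488634  0.05085096]
1.2 [-0.0003 -0.0037  0.0067  0.    ]
1.35 [ 0.0166 -0.0036  0.0006  0.    ]
1.5 [ 0.0343 -0.0036 -0.0028  0.    ]
1.6 [ 0.0463 -0.0036 -0.0036  0.    ]
```

Emit:
{"method": "servo_tool", "body": {"targets": [{"hand":1,"x":0.009,"y":0,"z":0.003,"roll":0},{"hand":1,"x":0.018,"y":0,"z":0.0,"roll":0},{"hand":1,"x":0.026,"y":0,"z":-0.001,"roll":0},{"hand":1,"x":0.034,"y":0,"z":-0.002,"roll":0},{"hand":1,"x":0.04,"y":0,"z":-0.002,"roll":0},{"hand":1,"x":0.044,"y":0,"z":-0.002,"roll":0},{"hand":1,"x":0.044,"y":0,"z":-0.002,"roll":0}]}}

```text
time: 2.73
tool_pos: [0.5077, -0.246, 0.0479]
tcp_rot: [2.19, 2.252, -0.002]
wrist_force: [-0.6, -3.4, 0.0]
width: -0.001
grip_force: 1.9
```

Emit:
{"method": "servo_tool", "body": {"targets": [{"hand":1,"x":0.002,"y":0,"z":0,"roll":0},{"hand":1,"x":0.003,"y":0,"z":0,"roll":0},{"hand":1,"x":0.003,"y":0,"z":0,"roll":0}]}}

```text
time: 2.98
tool_pos: [0.5078, -0.2459, 0.048]
tcp_rot: [2.189, 2.251, -0.003]
wrist_force: [-0.4, -7.9, -1.1]
width: -0.001
grip_force: 3.9
```

```bash
python3 - <<'E'
from h import *
s=bot.read_state();print(s["tool_pos"],s["wrist_force"],loc(s["tool_pos"]))
E
```

```text
[ 0.50775213 -0.24588147  0.04796535] [-0.4013426  -7.86510346 -1.11106255] [-0.00042074 -0.08199911  0.04796535]
```

Emit:
{"method": "servo_tool", "body": {"targets": [{"hand":1,"x":-0.05,"y":0,"z":0,"roll":0},{"hand":1,"x":-0.05,"y":0.02,"z":-0.08,"roll":0},{"hand":1,"x":-0.02,"y":0.09,"z":-0.12,"roll":0},{"hand":1,"x":0.04,"y":0.15,"z":-0.12,"roll":0},{"hand":1,"x":0.1,"y":0.2,"z":-0.12,"roll":0},{"hand":1,"x":0.15,"y":0.26,"z":-0.12,"roll":0},{"hand":1,"x":0.164,"y":0.3,"z":-0.1,"roll":0},{"hand":1,"x":0.164,"y":0.3,"z":-0.05,"roll":0},{"hand":1,"x":0.164,"y":0.3,"z":-0.05,"roll":0},{"hand":1,"x":0.164,"y":0.3,"z":-0.05,"roll":0}]}}

```text
time: 3.82
tool_pos: [0.653, -0.1569, 0.0703]
tcp_rot: [-2.186, -2.247, 0.005]
wrist_force: [-1.0, 0.1, -1.2]
width: 0.002
grip_force: 0.0
```

```bash
python3 - <<'E'
from h import *
s=bot.read_state();print(s["tool_pos"],s["wrist_force"],loc(s["tool_pos"]))
for a in (.3,.45,.6,.75,.9,1.05,1.2,1.35,1.5,1.6): print(a,go(push("b",a),TA)) 
E
```

```text
[ 0.652962   -0.15690633  0.07032168] [-1.04793203  0.14252436 -1.24253921] [0.14709571 0.00309718 0.07032168]
0.3 [-0.0065 -0.0282  0.1251  0.0003]
0.45 [-0.0064 -0.0342  0.1082  0.0003]
0.6 [-0.0064 -0.0427  0.0923  0.0003]
0.75 [-0.0063 -0.0534  0.0779  0.0003]
0.9 [-0.0063 -0.0662  0.0652  0.0003]
1.05 [-0.0063 -0.0808  0.0546  0.0003]
1.2 [-0.0062 -0.0967  0.0463  0.0003]
1.35 [-0.0062 -0.1138  0.0404  0.0003]
1.5 [-0.0062 -0.1315  0.0372  0.0003]
1.6 [-0.0062 -0.1435  0.0365  0.0003]
```

Emit:
{"method": "servo_tool", "body": {"targets": [{"hand":1,"x":-0.006,"y":-0.01,"z":0.07,"roll":0},{"hand":1,"x":-0.006,"y":-0.02,"z":0.12,"roll":0},{"hand":1,"x":-0.006,"y":-0.029,"z":0.12,"roll":0},{"hand":1,"x":-0.006,"y":-0.035,"z":0.107,"roll":0},{"hand":1,"x":-0.006,"y":-0.043,"z":0.092,"roll":0},{"hand":1,"x":-0.006,"y":-0.054,"z":0.077,"roll":0},{"hand":1,"x":-0.006,"y":-0.067,"z":0.064,"roll":0},{"hand":1,"x":-0.006,"y":-0.081,"z":0.054,"roll":0},{"hand":1,"x":-0.006,"y":-0.097,"z":0.046,"roll":0},{"hand":1,"x":-0.006,"y":-0.114,"z":0.041,"roll":0}]}}

```text
time: 4.65
tool_pos: [0.5989, -0.163, 0.0547]
tcp_rot: [2.19, 2.25, 0.002]
wrist_force: [-0.1, 0.0, -0.4]
width: 0.001
grip_force: 0.0
```

Emit:
{"method": "servo_tool", "body": {"targets": [{"hand":1,"x":0,"y":-0.009,"z":-0.002,"roll":0},{"hand":1,"x":0,"y":-0.018,"z":-0.003,"roll":0},{"hand":1,"x":0,"y":-0.024,"z":-0.003,"roll":0},{"hand":1,"x":0,"y":-0.024,"z":-0.003,"roll":0}]}}

```text
time: 4.98
tool_pos: [0.5858, -0.163, 0.0539]
tcp_rot: [-2.191, -2.25, 0.001]
wrist_force: [0.5, -0.1, 0.4]
width: 0.0
grip_force: 0.0
```

```bash
python3 - <<'E'
from h import *
s=bot.read_state();print(s["tool_pos"],s["wrist_force"],loc(s["tool_pos"]))
E
```

```text
[ 0.58576777 -0.1629567   0.05386833] [ 0.54609959 -0.10032238  0.39842716] [ 0.07976476 -0.00117063  0.05386833]
```

```bash
python3 - <<'E'
from workcell import read_camera
import cv2,numpy as np
a=read_camera("top")[140:245,225:365];b=read_camera("side")[130:235,240:380];w=read_camera("wrist")
f=lambda i:cv2.resize(i,(400,300),interpolation=cv2.INTER_CUBIC)
m=np.hstack([np.vstack([f(a),f(b)]),np.vstack([f(w),f(w)*0])])
cv2.imwrite("pics/m2.png",np.clip(m[:,:,::-1]*1.5,0,255).astype(np.uint8))
E
```

```text
(no output)
```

View pics/m2.png

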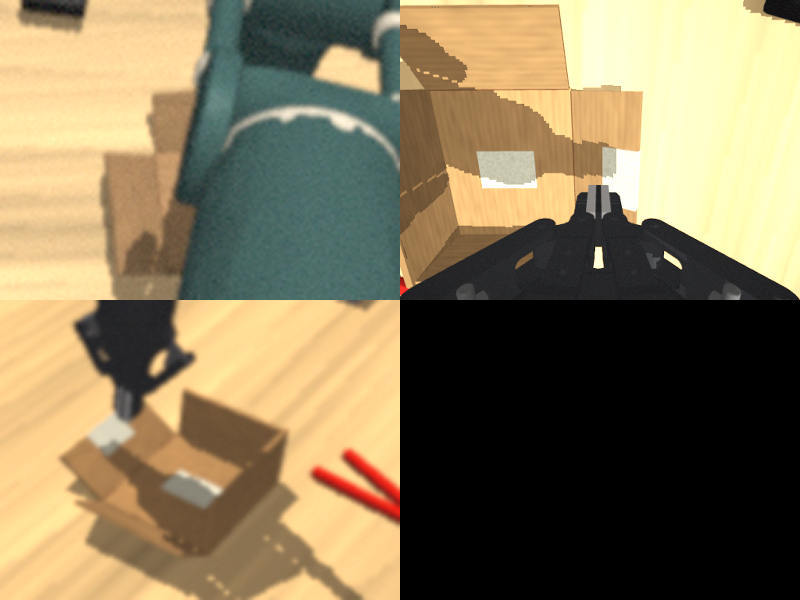

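The finger passed over the back flap, which still lies low (wrist view: crease at u≈219, free edge at u≈308). The right flap is up. The shut tips are narrower than I assumed, so I correct that and redo it.

```bash
python3 - <<'E'
from h import *
print("crease",loc(wray(219,117,.005)))
for z in (.015,.02,.025,.03,.035):
    p=loc(wray(308,119,z)); print(z,p, np.arctan2(z-.005,p[0]-.06))
s=bot.read_state()
print(go(place(*TR,(.15,0,.09))))
for a in (.2,.35,.5,.65,.8,.95,1.1,1.25,1.4,1.5,1.6): print(a,go(push("b",a,.013 if a>.4 else .010,.0075),TA),push("b",a,.013 if a>.4 else .010)[2]) 
E
```

```text
crease [0.05924024 0.06729494 0.005     ]
0.015 [0.11387504 0.06649287 0.015     ] 0.18352605639272915
0.02 [0.11297988 0.06666583 0.02      ] 0.27590540389987334
0.025 [0.11208472 0.06683879 0.025     ] 0.3666287513251425
0.03 [0.11118955 0.06701176 0.03      ] 0.45430919602424563
0.035 [0.11029439 0.06718472 0.035     ] 0.5378331469894428
[ 0.0025  0.1382 -0.072   0.    ]
0.2 [2.500e-03 9.180e-02 1.041e-01 1.000e-04] 0.0019699934031005683
0.35 [0.0025 0.0877 0.0866 0.0001] 0.010725436665208631
0.5 [0.0025 0.0809 0.0759 0.0001] 0.016071575911526255
0.65 [0.0026 0.0718 0.0604 0.0001] 0.023820974847789736
0.8 [0.0026 0.0604 0.0464 0.0001] 0.03079959868060346
0.95 [0.0026 0.0471 0.0343 0.0001] 0.03685072256370272
1.1 [0.0026 0.0321 0.0244 0.0001] 0.04183845130012218
1.25 [0.0026 0.0158 0.0167 0.0001] 0.04565077125534701
1.4 [ 0.0026 -0.0015  0.0116  0.0001] 0.04820206594205701
1.5 [ 0.0026 -0.0133  0.0097  0.0001] 0.04917285619207401
1.6 [ 0.0026 -0.0253  0.009   0.0001] 0.04954741498824353
```

Emit:
{"method": "servo_tool", "body": {"targets": [{"hand":1,"x":0.002,"y":0.03,"z":-0.04,"roll":0},{"hand":1,"x":0.002,"y":0.09,"z":-0.04,"roll":0},{"hand":1,"x":0.002,"y":0.13,"z":-0.02,"roll":0},{"hand":1,"x":0.002,"y":0.13,"z":0.05,"roll":0},{"hand":1,"x":0.002,"y":0.115,"z":0.087,"roll":0},{"hand":1,"x":0.002,"y":0.1,"z":0.087,"roll":0},{"hand":1,"x":0.002,"y":0.088,"z":0.087,"roll":0},{"hand":1,"x":0.002,"y":0.081,"z":0.078,"roll":0},{"hand":1,"x":0.002,"y":0.072,"z":0.062,"roll":0},{"hand":1,"x":0.002,"y":0.061,"z":0.048,"roll":0}]}}

```text
time: 5.97
tool_pos: [0.6184, -0.1619, 0.0331]
tcp_rot: [2.189, 2.249, 0.002]
wrist_force: [2.1, -0.3, -0.4]
width: -0.0
grip_force: 0.6
```

```bash
python3 - <<'E'
from h import *
s=bot.read_state();print(s["tool_pos"],s["wrist_force"],loc(s["tool_pos"]))
for a in (.65,.8,.95,1.1,1.25,1.4,1.5,1.6): print(a,go(push("b",a,.013,.0075),TA))
E
```

```text
[ 0.61837435 -0.16188126  0.03312907] [ 2.06872713 -0.3353957  -0.38245169] [ 0.11238838 -0.00095954  0.03312907]
0.65 [0.0019 0.0087 0.0186 0.0002]
0.8 [ 0.0019 -0.0026  0.0046  0.0002]
0.95 [ 0.0019 -0.0159 -0.0075  0.0002]
1.1 [ 0.0019 -0.0308 -0.0175  0.0002]
1.25 [ 0.0019 -0.0471 -0.0252  0.0002]
1.4 [ 0.0019 -0.0644 -0.0304  0.0002]
1.5 [ 0.0019 -0.0762 -0.0323  0.0002]
1.6 [ 0.0019 -0.0882 -0.0331  0.0002]
```

Contact this time (2 N). Continue along the arc to the stop.

Emit:
{"method": "servo_tool", "body": {"targets": [{"hand":1,"x":0,"y":-0.008,"z":0.0,"roll":0},{"hand":1,"x":0,"y":-0.016,"z":-0.006,"roll":0},{"hand":1,"x":0,"y":-0.031,"z":-0.016,"roll":0},{"hand":1,"x":0,"y":-0.047,"z":-0.024,"roll":0},{"hand":1,"x":0,"y":-0.064,"z":-0.029,"roll":0},{"hand":1,"x":0,"y":-0.076,"z":-0.031,"roll":0},{"hand":1,"x":0,"y":-0.084,"z":-0.032,"roll":0},{"hand":1,"x":0,"y":-0.088,"z":-0.032,"roll":0},{"hand":1,"x":0,"y":-0.09,"z":-0.032,"roll":0},{"hand":1,"x":0,"y":-0.09,"z":-0.032,"roll":0}]}}

```text
time: 6.8
tool_pos: [0.5791, -0.1626, 0.0472]
tcp_rot: [2.185, 2.241, 0.016]
wrist_force: [21.5, 1.4, -12.5]
width: -0.001
grip_force: 10.6
```

```bash
python3 - <<'E'
from h import *
s=bot.read_state();print(s["tool_pos"],s["wrist_force"],loc(s["tool_pos"]))
E
```

```text
[ 0.57911654 -0.16260445  0.04722297] [ 21.51858863   1.40512944 -12.53994156] [ 0.07312519 -0.00064226  0.04722297]
```

Emit:
{"method": "servo_tool", "body": {"targets": [{"hand":1,"x":0,"y":0.04,"z":0.0,"roll":0},{"hand":1,"x":0,"y":0.05,"z":-0.07,"roll":0},{"hand":1,"x":0.05,"y":0.03,"z":-0.12,"roll":0},{"hand":1,"x":0.12,"y":-0.02,"z":-0.12,"roll":0},{"hand":1,"x":0.19,"y":-0.07,"z":-0.12,"roll":0},{"hand":1,"x":0.25,"y":-0.12,"z":-0.12,"roll":0},{"hand":1,"x":0.31,"y":-0.146,"z":-0.1,"roll":0},{"hand":1,"x":0.325,"y":-0.146,"z":-0.04,"roll":0},{"hand":1,"x":0.325,"y":-0.146,"z":-0.04,"roll":0},{"hand":1,"x":0.325,"y":-0.146,"z":-0.04,"roll":0}]}}

```text
time: 7.63
tool_pos: [0.4915, -0.0016, 0.0643]
tcp_rot: [-2.186, -2.249, 0.007]
wrist_force: [0.1, -0.0, 0.2]
width: -0.0
grip_force: 0.0
```

```bash
python3 - <<'E'
from h import *
s=bot.read_state();print(s["tool_pos"],s["wrist_force"],loc(s["tool_pos"]))
for a in (.2,.35,.5,.65,.8,.95,1.1,1.25,1.4,1.5,1.6): p=push("l",a,.013 if a>.4 else .010,.010);print(a,go(p,TA),p[2])
E
```

```text
[ 0.49145891 -0.00159269  0.06433878] [ 0.12749721 -0.01765387  0.15340176] [-0.01023534  0.16263562  0.06433878]
0.2 [-0.0467  0.0212  0.1246  0.0006] 0.0019699934031005683
0.35 [-0.0509  0.0211  0.1071  0.0006] 0.010725436665208631
0.5 [-0.0576  0.021   0.0964  0.0006] 0.016071575911526255
0.65 [-0.0668  0.0209  0.0809  0.0006] 0.023820974847789736
0.8 [-0.0781  0.0208  0.0669  0.0006] 0.03079959868060346
0.95 [-0.0915  0.0206  0.0548  0.0006] 0.03685072256370272
1.1 [-0.1064  0.0206  0.0448  0.0006] 0.04183845130012218
1.25 [-0.1227  0.0205  0.0372  0.0006] 0.04565077125534701
1.4 [-0.14    0.0204  0.0321  0.0006] 0.04820206594205701
1.5 [-0.1518  0.0204  0.0302  0.0006] 0.04917285619207401
1.6 [-0.1638  0.0203  0.0294  0.0006] 0.04954741498824353
```

Emit:
{"method": "servo_tool", "body": {"targets": [{"hand":1,"x":-0.02,"y":0.02,"z":0.06,"roll":0},{"hand":1,"x":-0.03,"y":0.02,"z":0.107,"roll":0},{"hand":1,"x":-0.04,"y":0.02,"z":0.107,"roll":0},{"hand":1,"x":-0.051,"y":0.02,"z":0.107,"roll":0},{"hand":1,"x":-0.058,"y":0.02,"z":0.096,"roll":0},{"hand":1,"x":-0.067,"y":0.02,"z":0.081,"roll":0},{"hand":1,"x":-0.078,"y":0.02,"z":0.067,"roll":0},{"hand":1,"x":-0.092,"y":0.02,"z":0.055,"roll":0},{"hand":1,"x":-0.106,"y":0.02,"z":0.045,"roll":0},{"hand":1,"x":-0.123,"y":0.02,"z":0.038,"roll":0}]}}

```text
time: 8.47
tool_pos: [0.5077, -0.0638, 0.0493]
tcp_rot: [2.19, 2.25, 0.003]
wrist_force: [0.3, 2.2, 2.2]
width: 0.006
grip_force: 0.9
```

Emit:
{"method": "servo_tool", "body": {"targets": [{"hand":1,"x":-0.009,"y":0,"z":-0.002,"roll":0},{"hand":1,"x":-0.018,"y":0,"z":-0.004,"roll":0},{"hand":1,"x":-0.028,"y":0,"z":-0.006,"roll":0},{"hand":1,"x":-0.036,"y":0,"z":-0.006,"roll":0},{"hand":1,"x":-0.04,"y":0,"z":-0.006,"roll":0},{"hand":1,"x":-0.04,"y":0,"z":-0.006,"roll":0}]}}

```text
time: 8.97
tool_pos: [0.5073, -0.0816, 0.0505]
tcp_rot: [-2.191, -2.247, -0.004]
wrist_force: [-0.1, 8.6, 4.8]
width: 0.003
grip_force: 4.7
```

```bash
python3 - <<'E'
from h import *
s=bot.read_state();print(s["tool_pos"],s["wrist_force"],loc(s["tool_pos"]))
E
```

```text
[ 0.50726641 -0.08157223  0.05049207] [-0.11606281  8.57513111  4.79851158] [0.00344739 0.08226531 0.05049207]
```

```bash
python3 - <<'E'
from h import *
print(go((.4944,.1771,.23),np.pi/2+.374)); print(ray("top",168,184,.03),ray("top",138,208,.03))
E
```

```text
[ 0.5192 -0.0128 -0.357  -0.1111]
[0.60054553 0.20768909 0.03      ] [0.53929486 0.28973707 0.03      ]
```

Emit:
{"method": "servo_tool", "body": {"targets": [{"hand":1,"x":0.05,"y":0,"z":0,"roll":0},{"hand":0,"x":0.06,"y":0,"z":-0.08,"roll":0},{"hand":-1,"x":0.1,"y":0,"z":-0.16,"roll":-0.02},{"hand":-1,"x":0.17,"y":0,"z":-0.24,"roll":-0.05},{"hand":-1,"x":0.24,"y":-0.01,"z":-0.31,"roll":-0.08},{"hand":-1,"x":0.31,"y":-0.01,"z":-0.357,"roll":-0.111},{"hand":-1,"x":0.39,"y":-0.013,"z":-0.357,"roll":-0.111},{"hand":-1,"x":0.46,"y":-0.013,"z":-0.357,"roll":-0.111},{"hand":-1,"x":0.519,"y":-0.013,"z":-0.357,"roll":-0.111},{"hand":-1,"x":0.519,"y":-0.013,"z":-0.357,"roll":-0.111}]}}

```text
time: 9.8
tool_pos: [0.4933, 0.1819, 0.2294]
tcp_rot: [-1.76, -2.601, -0.005]
wrist_force: [0.7, -0.5, -0.2]
width: 0.999
grip_force: 0.0
```

Emit:
{"method": "servo_tool", "body": {"targets": [{"hand":-1,"x":0,"y":0,"z":0,"roll":0},{"hand":-1,"x":0,"y":0,"z":0,"roll":0},{"hand":-1,"x":0,"y":0,"z":0,"roll":0}]}}

```text
time: 10.05
tool_pos: [0.4934, 0.1747, 0.2281]
tcp_rot: [-1.769, -2.596, 0.003]
wrist_force: [-0.4, -1.0, -0.8]
width: 0.997
grip_force: 0.0
```

```bash
python3 - <<'E'
from h import *
from workcell import read_camera
import cv2
s=bot.read_state();print(s["time"],s["tool_pos"],s["width"])
w=read_camera("wrist"); b=read_camera("side")[125:245,225:385]
m=np.hstack([w,cv2.resize(b,(288,216),interpolation=cv2.INTER_CUBIC)[:384] if 0 else np.vstack([cv2.resize(b,(288,216),interpolation=cv2.INTER_CUBIC),np.zeros((168,288,3),np.uint8)])])
cv2.imwrite("pics/m3.png",np.clip(m[:,:,::-1]*1.3,0,255).astype(np.uint8))
E
```

```text
10.05 [0.49343247 0.17467707 0.22807478] 0.9974297739712662
```

View pics/m3.png

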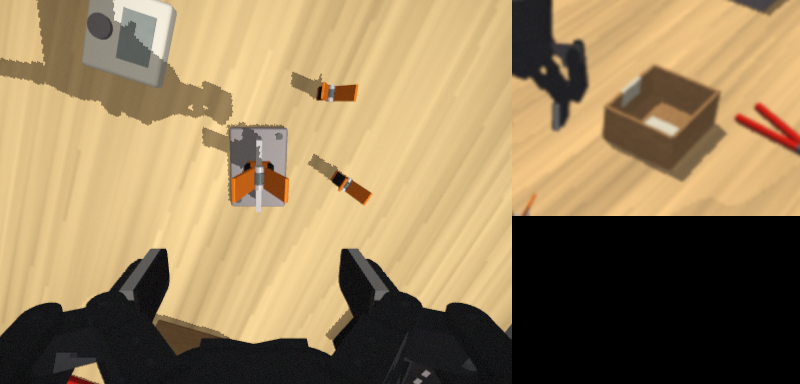

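Side view: all three flaps upright. Wrist view: clip tail tops at (232,191) and (288,191), strip running vertically at u≈259, so the yaw is aligned.

```bash
python3 - <<'E'
from h import *
a,b=wray(232,191,.13),wray(288,191,.13);c=(a+b)/2;print(a,b,c,np.linalg.norm(a-b),np.arctan2(*(b-a)[1::-1]))
e,f=wray(259,140,.06),wray(259,210,.06);print("strip",e,f,np.linalg.norm(e-f),np.arctan2(*(e-f)[1::-1])-np.pi/2)
s=bot.read_state();M=R.from_rotvec(s["tcp_rot"]).as_matrix();print(np.arctan2(M[1,0],M[0,0])-np.pi/2)
print(go((c[0],c[1],.101)))
E
```

```text
[0.4743088  0.17316985 0.13      ] [0.51899972 0.19075681 0.13      ] [0.49665426 0.18196333 0.13      ] 0.048026855401243344 0.37491139184999317
strip [0.48358396 0.21539603 0.06      ] [0.51249718 0.14296446 0.06      ] 0.07798914532186506 0.3797991836084693
0.37355426746168763
[0.0119 0.0113 0.2547 0.    ]
```

Emit:
{"method": "servo_tool", "body": {"grip_force": 30, "targets": [{"hand":-1,"x":0.011,"y":0.01,"z":0.06,"roll":0},{"hand":-1,"x":0.011,"y":0.01,"z":0.12,"roll":0},{"hand":-1,"x":0.011,"y":0.01,"z":0.18,"roll":0},{"hand":-1,"x":0.011,"y":0.01,"z":0.225,"roll":0},{"hand":-1,"x":0.011,"y":0.01,"z":0.252,"roll":0},{"hand":-1,"x":0.011,"y":0.01,"z":0.252,"roll":0},{"hand":-1,"x":0.011,"y":0.01,"z":0.252,"roll":0}]}}

```text
time: 10.73
tool_pos: [0.4958, 0.1817, 0.1021]
tcp_rot: [-1.769, -2.595, 0.003]
wrist_force: [0.2, 0.6, -0.4]
width: 0.999
grip_force: 0.0
```

Emit:
{"method": "servo_tool", "body": {"grip_force": 30, "targets": [{"hand":1,"x":0,"y":0,"z":0,"roll":0},{"hand":1,"x":0,"y":0,"z":0,"roll":0},{"hand":1,"x":0,"y":0,"z":0,"roll":0},{"hand":1,"x":0,"y":0,"z":0,"roll":0},{"hand":1,"x":0,"y":0,"z":0,"roll":0},{"hand":1,"x":0,"y":0,"z":0,"roll":0},{"hand":1,"x":0,"y":0,"z":0,"roll":0},{"hand":1,"x":0,"y":0,"z":0,"roll":0}]}}

```text
time: 11.4
tool_pos: [0.4962, 0.1831, 0.1029]
tcp_rot: [-1.767, -2.597, 0.0]
wrist_force: [0.2, -0.4, -1.1]
width: 0.21
grip_force: 33.3
```

```bash
python3 - <<'E'
from h import *
from workcell import read_camera
import cv2
s=bot.read_state();print(s["time"],s["tool_pos"],s["width"],s["grip_force"],s["wrist_force"],s["torque"])
w=read_camera("wrist"); b=read_camera("side")[180:300,160:300]
m=np.hstack([w[120:384,100:412],cv2.resize(b,(312,264),interpolation=cv2.INTER_CUBIC)])
cv2.imwrite("pics/m4.png",np.clip(m[:,:,::-1]*1.5,0,255).astype(np.uint8))
E
```

```text
11.4 [0.49621253 0.18305238 0.10286854] 0.20990568099297682 33.321814918890595 [ 0.16386967 -0.43119727 -1.11842763] [-0.03218361 -0.01835456  0.00725027]
```

View pics/m4.png

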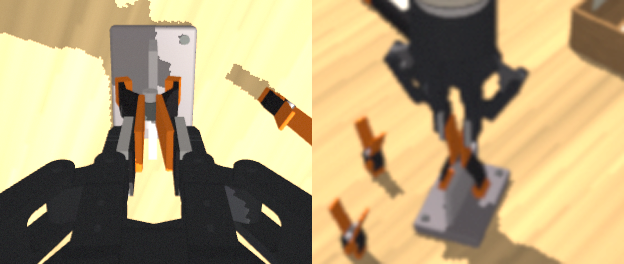

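The fingers hold the tails fully squeezed (about 18 mm apart) and the jaws are clear of the strip. I lift.

Emit:
{"method": "servo_tool", "body": {"targets": [{"hand":1,"x":0,"y":0,"z":-0.02,"roll":0},{"hand":1,"x":0,"y":0,"z":-0.05,"roll":0},{"hand":1,"x":0,"y":0,"z":-0.09,"roll":0},{"hand":1,"x":0,"y":0,"z":-0.14,"roll":0},{"hand":1,"x":0,"y":0,"z":-0.19,"roll":0},{"hand":1,"x":0,"y":0,"z":-0.22,"roll":0},{"hand":1,"x":0,"y":0,"z":-0.22,"roll":0},{"hand":1,"x":0,"y":0,"z":-0.22,"roll":0}]}}

```text
time: 12.17
tool_pos: [0.4971, 0.1832, 0.2144]
tcp_rot: [1.767, 2.596, 0.004]
wrist_force: [0.7, 0.6, -0.9]
width: 0.21
grip_force: 33.4
```

```bash
python3 - <<'E'
from h import *
s=bot.read_state();print(s["time"],s["tool_pos"],s["width"],s["grip_force"],s["wrist_force"])
print(go(place(*TR,(.060,0,.20)),TA))
E
```

```text
12.1667 [0.49714107 0.18324296 0.21438341] 0.2098442953546989 33.361047422513366 [ 0.72868661  0.56365366 -0.94095333]
[-0.6934 -0.1256  0.0285  0.1111]
```

Emit:
{"method": "servo_tool", "body": {"targets": [{"hand":1,"x":-0.03,"y":-0.005,"z":0,"roll":0.005},{"hand":1,"x":-0.08,"y":-0.015,"z":0,"roll":0.015},{"hand":1,"x":-0.14,"y":-0.025,"z":0,"roll":0.025},{"hand":1,"x":-0.2,"y":-0.036,"z":0,"roll":0.04},{"hand":1,"x":-0.26,"y":-0.047,"z":0,"roll":0.05},{"hand":1,"x":-0.32,"y":-0.058,"z":0,"roll":0.06},{"hand":1,"x":-0.38,"y":-0.07,"z":0,"roll":0.07},{"hand":1,"x":-0.44,"y":-0.08,"z":0,"roll":0.08},{"hand":1,"x":-0.5,"y":-0.09,"z":0,"roll":0.09},{"hand":1,"x":-0.55,"y":-0.1,"z":0,"roll":0.1}]}}

```text
time: 13.0
tool_pos: [0.5496, -0.093, 0.2105]
tcp_rot: [-2.153, -2.284, 0.003]
wrist_force: [-0.1, -0.2, -1.2]
width: 0.215
grip_force: 33.4
```

Emit:
{"method": "servo_tool", "body": {"targets": [{"hand":1,"x":-0.05,"y":-0.01,"z":0,"roll":0.005},{"hand":1,"x":-0.09,"y":-0.015,"z":0,"roll":0.011},{"hand":1,"x":-0.12,"y":-0.022,"z":0.005,"roll":0.011},{"hand":1,"x":-0.138,"y":-0.024,"z":0.01,"roll":0.011},{"hand":1,"x":-0.138,"y":-0.024,"z":0.01,"roll":0.011},{"hand":1,"x":-0.138,"y":-0.024,"z":0.01,"roll":0.011}]}}

```text
time: 13.5
tool_pos: [0.5421, -0.1604, 0.2063]
tcp_rot: [-2.19, -2.248, 0.001]
wrist_force: [0.7, 0.5, -0.4]
width: 0.211
grip_force: 33.4
```

```bash
python3 - <<'E'
from h import *
from workcell import read_camera
import cv2
s=bot.read_state();print(s["time"],s["tool_pos"],s["width"],s["grip_force"])
print(go(place(*TR,(.060,0,.20)),TA))
w=read_camera("wrist"); b=read_camera("side")[110:230,225:385]
m=np.hstack([w,np.vstack([cv2.resize(b,(288,216),interpolation=cv2.INTER_CUBIC),np.zeros((168,288,3),np.uint8)])])
cv2.imwrite("pics/m5.png",np.clip(m[:,:,::-1]*1.3,0,255).astype(np.uint8))
E
```

```text
13.5 [ 0.54205034 -0.16036454  0.2062842 ] 0.21058213255222683 33.36616295389831
[-0.0052  0.0478  0.0124 -0.0001]
```

View pics/m5.png

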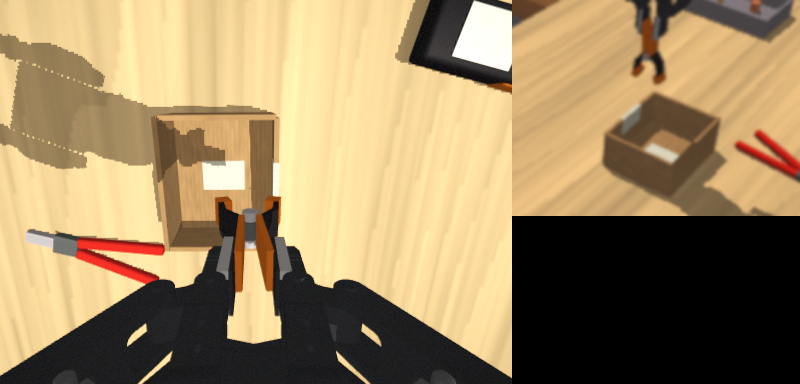

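The hover view shows the back flap's top edge at u≈275–279, corner (278,114) and label centre near (276,180), with the jaws' outer sides at u≈216 and 281. I work out the remaining shift from these.

```bash
python3 - <<'E'
from h import *
s=bot.read_state();np.set_printoptions(precision=4,suppress=True)
for u,v in((275,114),(278,114),(275,180),(279,180),(276,163),(276,196)): print(u,v,loc(wray(u,v,.0625)))
print("leftwall/front",loc(wray(153,116,.0625)),loc(wray(165,250,.0625)))
for z in (.145,.16): print("jaws",z,loc(wray(216,200,z)),loc(wray(281,200,z)),(loc(wray(216,200,z))+loc(wray(281,200,z)))/2)
print("pivot",loc(wray(251,213,.185)))
print("tcp",loc(s["tool_pos"]))
E
```

```text
275 114 [0.0571 0.0719 0.0625]
278 114 [0.0599 0.0719 0.0625]
275 180 [0.0586 0.0077 0.0625]
279 180 [0.0626 0.0077 0.0625]
276 163 [0.0592 0.0251 0.0625]
276 196 [ 0.06   -0.0092  0.0625]
leftwall/front [-0.0587  0.0699  0.0625] [-0.0595 -0.0709  0.0625]
jaws 0.145 [0.0094 0.0124 0.145 ] [0.0573 0.0125 0.145 ] [0.0333 0.0125 0.145 ]
jaws 0.16 [0.0115 0.0172 0.16  ] [0.0558 0.0173 0.16  ] [0.0336 0.0172 0.16  ]
pivot [0.0356 0.0169 0.185 ]
tcp [0.0368 0.0031 0.2073]
```

Emit:
{"method": "servo_tool", "body": {"targets": [{"hand":1,"x":-0.003,"y":0.02,"z":0,"roll":0},{"hand":1,"x":-0.006,"y":0.04,"z":0,"roll":0},{"hand":1,"x":-0.006,"y":0.053,"z":0.01,"roll":0},{"hand":1,"x":-0.006,"y":0.053,"z":0.02,"roll":0},{"hand":1,"x":-0.006,"y":0.053,"z":0.04,"roll":0},{"hand":1,"x":-0.006,"y":0.053,"z":0.07,"roll":0},{"hand":1,"x":-0.006,"y":0.053,"z":0.08,"roll":0},{"hand":1,"x":-0.006,"y":0.053,"z":0.08,"roll":0}]}}

```text
time: 14.27
tool_pos: [0.5674, -0.1624, 0.1648]
tcp_rot: [-2.188, -2.248, 0.004]
wrist_force: [0.6, -0.3, -0.1]
width: 0.213
grip_force: 33.3
```

```bash
python3 - <<'E'
from h import *
from workcell import read_camera
import cv2
s=bot.read_state();print(s["time"],s["tool_pos"],loc(s["tool_pos"]),s["width"],s["grip_force"])
w=read_camera("wrist"); b=read_camera("side")[110:230,225:385]
m=np.hstack([w,np.vstack([cv2.resize(b,(288,216),interpolation=cv2.INTER_CUBIC),np.zeros((168,288,3),np.uint8)])])
cv2.imwrite("pics/m6.png",np.clip(m[:,:,::-1]*1.3,0,255).astype(np.uint8))
E
```

```text
14.2667 [ 0.56742702 -0.16235592  0.16483253] [ 6.14463700e-02 -8.40918333e-05  1.64832525e-01] 0.2126213615791786 33.34184571169317
```

View pics/m6.png

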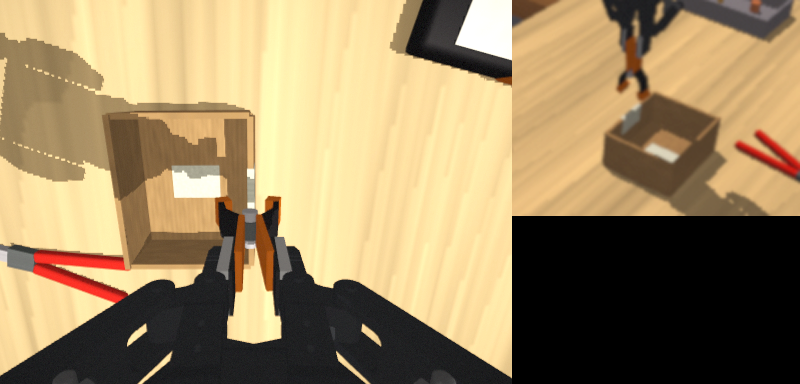

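The flap edge (u≈251) lies between the jaws (217 and 281, mid 249). I lower the clip.

Emit:
{"method": "servo_tool", "body": {"targets": [{"hand":1,"x":0,"y":0.002,"z":0.02,"roll":0},{"hand":1,"x":0,"y":0.002,"z":0.04,"roll":0},{"hand":1,"x":0,"y":0.002,"z":0.06,"roll":0},{"hand":1,"x":0,"y":0.002,"z":0.08,"roll":0},{"hand":1,"x":0,"y":0.002,"z":0.1,"roll":0},{"hand":1,"x":0,"y":0.002,"z":0.115,"roll":0},{"hand":1,"x":0,"y":0.002,"z":0.12,"roll":0},{"hand":1,"x":0,"y":0.002,"z":0.12,"roll":0},{"hand":1,"x":0,"y":0.002,"z":0.12,"roll":0},{"hand":1,"x":0,"y":0.002,"z":0.12,"roll":0}]}}

```text
time: 15.2
tool_pos: [0.5711, -0.1632, 0.1085]
tcp_rot: [2.191, 2.25, 0.001]
wrist_force: [0.1, 0.6, -1.2]
width: 0.214
grip_force: 33.4
```

```bash
python3 - <<'E'
from h import *
from workcell import read_camera
import cv2
s=bot.read_state();print(s["time"],s["tool_pos"],loc(s["tool_pos"]),s["width"],s["grip_force"],s["wrist_force"])
w=read_camera("wrist"); b=read_camera("side")[110:230,225:385]
m=np.hstack([w[80:320,120:380],cv2.resize(b,(400,300),interpolation=cv2.INTER_CUBIC)[:240]])
m=np.hstack([cv2.resize(w[100:310,150:360],(400,400),interpolation=cv2.INTER_CUBIC),cv2.resize(b[10:110,20:120],(400,400),interpolation=cv2.INTER_CUBIC)])
cv2.imwrite("pics/m7.png",np.clip(m[:,:,::-1]*1.4,0,255).astype(np.uint8))
E
```

```text
15.2 [ 0.5710784  -0.1632417   0.10850233] [ 0.065073   -0.0010663   0.10850233] 0.21408837562883207 33.36682140827179 [ 0.09212552  0.63506645 -1.20858724]
```

View pics/m7.png

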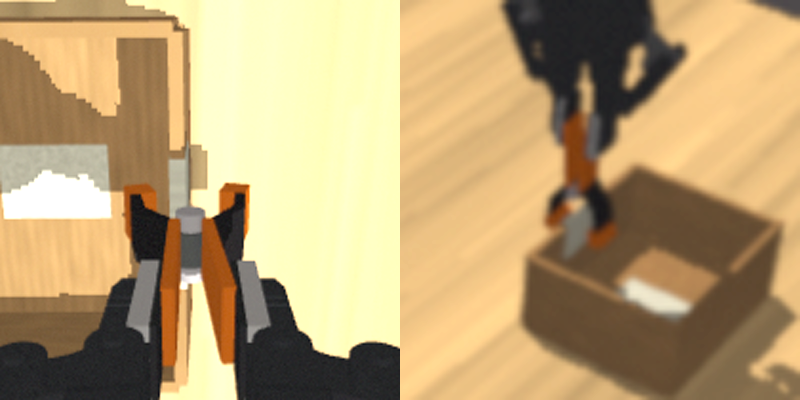

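```bash
python3 - <<'E'
from h import *
# flap edge mid/jaw corner points predicted in side crop
f=lambda P:((proj("side",place(*TR,P))[0]-[245,120])*4+[400,0]).round(0)
for n,P in(("edge mid",(.06,0,.0625)),("edge L",(.06,.068,.0625)),("tip in .047",(.048,0.011,.047)),("tip in .037",(.048,.011,.037)),("tip in .057",(.048,.011,.057)),("tip out .047",(.080,.011,.047)),("tip out .057",(.080,.011,.057))): print(n,f(P))
E
```

```text
edge mid [580. 205.]
edge L [524. 252.]
tip in .047 [584. 237.]
tip in .037 [583. 248.]
tip in .057 [585. 225.]
tip out .047 [546. 219.]
tip out .057 [547. 208.]
```

Emit:
{"method": "servo_tool", "body": {"targets": [{"hand":1,"x":0,"y":-0.003,"z":0.004,"roll":0},{"hand":1,"x":0,"y":-0.006,"z":0.008,"roll":0},{"hand":1,"x":0,"y":-0.006,"z":0.008,"roll":0},{"hand":1,"x":0,"y":-0.006,"z":0.008,"roll":0},{"hand":1,"x":0,"y":-0.006,"z":0.008,"roll":0},{"hand":1,"x":0,"y":-0.006,"z":0.008,"roll":0}]}}

```text
time: 15.8
tool_pos: [0.5676, -0.1631, 0.104]
tcp_rot: [2.191, 2.251, 0.0]
wrist_force: [0.4, 1.0, -1.3]
width: 0.216
grip_force: 33.4
```

```bash
python3 - <<'E'
from h import *
from workcell import read_camera
w=read_camera("wrist").astype(int); s=bot.read_state(); print(s["time"],loc(s["tool_pos"]),s["width"],s["joint_vel"].round(4),s["wrist_force"])
for r in(200,204):
    x=w[r]; o=np.where((x[:,0]>110)&(x[:,0]-x[:,2]>90)&(x[:,1]<.6*x[:,0]))[0]; print(r,o[(o>200)&(o<300)])
for r in (186,190): print(r,[(c,tuple(w[r,c])) for c in range(230,268,2)])
E
```

```text
15.85 [ 0.06161415 -0.00089611  0.1039429 ] 0.2091217337364759 [0.0011 0.0005 0.0005 0.0003 0.0005 0.0009] [-0.4603906  -0.03825415 -0.56309086]
200 [215 216 217 218 219 220 221 222 223 224 225 226 227 228 229 230 231 266
 267 268 269 270 271 272 273 274 277 278 279 280]
204 [215 216 217 225 226 227 228 229 230 231 266 267 268 269 270 271 272 279
 280]
186 [(230, (np.int64(108), np.int64(84), np.int64(54))), (232, (np.int64(105), np.int64(81), np.int64(52))), (234, (np.int64(110), np.int64(85), np.int64(56))), (236, (np.int64(113), np.int64(87), np.int64(55))), (238, (np.int64(108), np.int64(83), np.int64(53))), (240, (np.int64(111), np.int64(86), np.int64(55))), (242, (np.int64(112), np.int64(87), np.int64(57))), (244, (np.int64(132), np.int64(128), np.int64(113))), (246, (np.int64(138), np.int64(136), np.int64(120))), (248, (np.int64(138), np.int64(136), np.int64(119))), (250, (np.int64(139), np.int64(136), np.int64(121))), (252, (np.int64(133), np.int64(129), np.int64(115))), (254, (np.int64(119), np.int64(101), np.int64(75))), (256, (np.int64(134), np.int64(114), np.int64(80))), 
[... 580 characters left out ...]
))), (242, (np.int64(112), np.int64(85), np.int64(56))), (244, (np.int64(136), np.int64(133), np.int64(116))), (246, (np.int64(138), np.int64(137), np.int64(120))), (248, (np.int64(137), np.int64(136), np.int64(119))), (250, (np.int64(137), np.int64(136), np.int64(119))), (252, (np.int64(130), np.int64(129), np.int64(114))), (254, (np.int64(119), np.int64(100), np.int64(73))), (256, (np.int64(136), np.int64(115), np.int64(81))), (258, (np.int64(142), np.int64(122), np.int64(85))), (260, (np.int64(147), np.int64(126), np.int64(88))), (262, (np.int64(226), np.int64(201), np.int64(150))), (264, (np.int64(225), np.int64(200), np.int64(149))), (266, (np.int64(225), np.int64(199), np.int64(149)))]
```

The flap edge (columns 244–253) is centred between the jaws' inner sides (231 and 266), and the arm is still. I hand in.

```bash
python3 -c "
from workcell import ticket
print(ticket.finish_job())"
```

```text
the job is handed in; nothing more can be done
None
```

I handed the job in with all three flaps up and the clip held squeezed open around the middle of the back flap, centred on the card by the last wrist-camera reading. The verdict was not shown.

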